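# Open a glue press on a repair bench and hold its arm up

### The arm

A 6-joint arm with a two-finger parallel gripper is mounted at the origin on the work surface. World frame = base frame: x ahead of the robot, y to its left, z up, the work surface at z = 0. Lengths are in m, angles in rad, forces in N, time in s.
With the tool pointing down it reaches from about 0.325 to 0.875 m from the base axis. Payload 4.4 kg.
Tool frame: the origin (TCP) lies at the very end of the fingers, on their centre line; the grasp point (between the pads) lies 19 mm behind it (manip.hold_point_z is the distance from the TCP to the grasp point, in m); y points along the fingers, x is the direction in which the jaws open and shut, and the axes are right-handed (so a half turn about y gives the same grasp; the last joint's range is limited). The gripper opens to 85 mm and grips with 20 to 120 N. Pads are 22 mm wide; open, the fingers measure 114 mm over their backs; the gripper's body (76 mm by 85 mm) begins 54 mm behind the grasp point. The pads swing forward as they close: fully open they stand 13 mm farther back than shut.
Start: joints at [1.085, 0.207, 1.542, -0, 1.393, -0.15], TCP at [0.189, 0.543, 0.231] pointing down, gripper open.
Joint ranges: [-2.73, 2.73], [-0.86, 2.22], [0.23, 2.46], [-1.11, 4.25], [0.08, 2.63], [-2.82, 2.82]. Speed limits (rad/s): [2.79, 2.79, 3.14, 3.14, 3.14, 3.14].

### API

Orientations are given as a unit quaternion [w, x, y, z].
In Python, from rig import manip gives the robot as it stands.
- The arm moves only by the tool apply_moves, never from a script. Its argument "motion" is a list of rows, each a list of 5 numbers: the closure, from 0 (fully open) to 1 (shut), then the shift along the tool's x, y, z in cm, then the turn about the tool's y in rad. In form: [[gripper, dx, dy, dz, yaw], ...]. A call has exactly 8 rows; each row shifts and turns the pose as measured when the row begins, along the tool's axes as they then stand; what a row does not reach is not made up. A row lasts 1/12 s, in which the tool goes at most 41.7 mm and 7.16 degrees, less where a joint would pass 70% of its speed; a pose out of reach is approached as far as the arm can. A call with a gripper value outside its range is refused whole. The fingers move at their own pace and stop on an object; "squeeze" is the grip in N (left out, the last holds). Time passes only in rows, so rows that do not move let the fingers close, or fill a call up. It gives the time, the measured TCP pose, the force and the opening at its end, in the units of the state.
- manip.sense(): the state, without advancing time (a new reading comes with each control period).
- manip.grab_frame(name): name is "scene" or "side" or "wrist"; returns a dict with "image" (384x512x3 uint8, red, green, blue), "range_z" (384x512 float32, m along the optical axis (not along the pixel's ray), 0 where there is no reading), "mtx" (3x3 intrinsics, pixels), "extrinsics" (4x4, takes a point from world to camera coordinates); the wrist camera has in their place "mount" (4x4, takes a point from camera to tool coordinates, whose origin is the TCP and whose axes are the tool frame's). Camera axes: x right, y up, looking along -z (the intrinsics and any distortion apply to the point x, -y, -z); pixel columns grow to the right and rows downward; lengths in m; the calibration is good to about 2 mm. A picture is of the moment at which its call begins: read the wrist's pose just before it.
- manip.finish_job(): hands the job in, once; it reports no verdict.
The state is a dict: "t": time; "qpos": joint angles; "joint_velocities": joint speeds; "joint_torque": joint torques, N m; "eef_pos": TCP position; "eef_rot": TCP orientation; "contact_force": force on the tool from outside, world axes, zero at the start; "wrist_torque": the same for the moment, N m; "gripper_width": finger opening in m.
Only numpy, scipy, OpenCV 4.12 (cv2) and the standard library are available. Lean on these libraries where they do the work, as an engineer would, in place of code of your own. Each camera call takes 0.05 s, during which the arm holds its last target.

### The job

The glue has set and the press has to be opened: take the brass weight off the press arm and stand it upright in the grey tray (set it down, do not drop it). Then pull the arm's red sprung latch tab sideways, away from the arm, lift the arm's front end off its ball and hold it raised with the front end at least 70 mm above its resting height; finish while still holding it up. Leave the glued panel in its nest, do not touch it with the weight, and do not disturb the other things on the bench.

Things in the scene. Friction and masses are not known exactly. Their poses are not given: they have to be found in the camera images.
- press: glue press fixed to the bench: dark base plate 290 (x) x 160 (y) x 12 mm; origin at the centre of its underside on the bench; +x points from the arm's front end to its hinge, +y points to the side on which the red latch tab stands, z up. The hinge axis is parallel to y at x = +115, z = 48 mm. It stands left or right of the middle, its +x within about 0.3 rad of the robot's.
- press_arm (a joint): hinge of the press arm, rad: 0 = down on the ball (locked by the latch), grows as the front end is raised, to 1.1 at most. The aluminium bar is 26 mm wide, underside at z = 42 mm and top at 56 mm above the bench when down, and reaches from the hinge to the dark head block (46 x 42 mm, top at 62 mm, with a low dome to 69 mm) over the ball, 220 mm from the hinge axis. It weighs about 0.4 kg with the latch and falls shut if let go. Until the latch is pulled it cannot be lifted.
- press_bar: the same press arm as a body (bar, weight platform, head block, and the latch that it carries). Origin on the hinge axis, midway along it, axes as those of the press when down (the bar runs along its -x) and turning with the arm. The weight platform, 74 x 68 mm with 5 mm lips, is centred 115 mm from the hinge; its floor is 60 mm above the bench.
- latch (a joint): the sprung latch on the arm's head, m: 0 = shut (its jaw is under the ball), grows as the tab is pulled along the press's +y (away from the arm), stop at 0.016. The jaw is clear of the ball from 0.009 on. The spring pushes it back with 4 N at 0 and 10 N at the stop; keep it pulled until the head is some 15 mm up. It rises and turns with the arm.
- latch_tab (a point): grip point in the red latch tab: an upright plate 10 mm thick (along the press's y, the direction of pull), 30 mm wide (along the arm) and 60 mm tall, top at 108 mm above the bench; this point is in its middle plane, 20 mm below its top and 88 mm above the bench when the arm is down. Its lower end joins a rod at 54 mm. When shut the tab stands 56 to 66 mm to the +y side of the arm's middle line; fingers that reach down to 69 mm height pass above the head block.
- ball (a point): centre of the steel ball (24 mm diameter) on the press base under the arm's head, 38 mm above the bench, 105 mm from the press's origin along its -x
- panel: flat screen panel with a dark glass face and a silver edge, 150 x 72 x 8 mm lying loose in the press's nest under the arm (0.18 kg); origin at the centre of its underside. Leave it there.
- weight: brass weight, 0.35 to 0.65 kg, standing on the arm's platform: round body 44 mm diameter and 36 mm tall, then a neck and a round upright knob 24 mm in diameter from 46 to 76 mm height. Origin at the centre of its underside, z up its axis.
- tray: open grey tray fixed to the bench, 180 (x) x 140 (y) x 26 mm, walls and floor 4 mm; origin at the centre of its underside. The weight goes anywhere on its floor; a small jar stands in its +x, +y corner.
- jar: small amber jar with a white cap, 30 mm diameter, 34 mm tall, in the tray, near its +x, +y corner (leave it); origin at its underside
- tweezers: dark steel tweezers 140 mm long, lying in the middle between the press and the tray, pointing away from the robot (leave); origin near its middle
- screwdriver: screwdriver with a green handle, 170 mm long, lying on the right (leave); origin at its middle
- syringe: blue and clear flux syringe 145 mm long, lying on the left (leave); origin near its middle
- reel: green reel of solder 64 mm diameter, 34 mm tall, at the back (leave); origin at its underside
- tin: round steel tin 52 mm diameter, 30 mm tall, on the near right (leave); origin at its underside
- spudger: flat orange pry stick 150 mm long, lying on the near left (leave); origin near its middle
Not all that is in view belongs to the job. Of the things that look like the weight, the middle-sized one is meant.

How it is judged:
By the outcome, as a careful person would: the job done as asked, in the order asked, and still so for the second after the job is handed in, while the arm keeps its last pose, push and grip.
It also fails if it takes over 50 s, if anything falls off the work surface, if the arm or the gripper's body presses on something with over 40 N, if the wrist force passes 120 N, or if a joint passes its speed limit or range.

## Working session

There is one attempt and no reset: what is moved stays moved. The work goes in short steps, Python scripts to look and compute and a tool call to move; the robot and the scene stay as the last step left them, time stands still between calls to the robot, and variables do not carry over. Pictures are saved under pics/ and viewed, and the job is handed in when it is done.

Besides the shell and the picture viewer there is one more tool, called by a JSON object that holds its "op" and its "data", one argument or row to a line. apply_moves: Moves the arm, as the interface text tells. Its arguments: {"type":"object","properties":{"motion":{"type":"array","items":{"type":"array","items":{"type":"number"}}},"squeeze":{"type":"number"}},"required":["motion"]}

```bash
ls; mkdir -p pics
python3 - <<'E'
from rig import manip
import cv2,numpy as np
s=manip.sense()
print({k:np.round(v,4).tolist() for k,v in s.items()}, manip.hold_point_z)
for n in ["scene","side","wrist"]:
    f=manip.grab_frame(n)
    cv2.imwrite(f"pics/{n}0.png",f["image"][:,:,::-1]); np.savez(f"pics/{n}0.npz",**f)
    print(n,f["mtx"].tolist(),np.round(f.get("extrinsics",f.get("mount")),3).tolist(),[k for k in f])
E
```

```text
pics
{'t': 0.0, 'qpos': [1.0854, 0.2075, 1.543, 0.0, 1.3935, -0.1505], 'joint_velocities': [-0.0011, -0.0001, 0.0009, 0.0023, -0.0009, 0.0014], 'joint_torque': [0.0002, -38.3025, -29.16, -0.0001, 0.0105, -0.0], 'eef_pos': [0.1886, 0.5424, 0.2301], 'eef_rot': [-0.576, 0.5767, 0.409, -0.4104], 'contact_force': [-0.1146, -0.2601, 1.0919], 'wrist_torque': [-0.0426, 0.0243, -0.0377], 'gripper_width': 0.0854} 0.0187
scene [[484.2716162703284, 0.0, 258.8440332996919], [0.0, 484.2716162703284, 183.6741398787836], [0.0, 0.0, 1.0]] [[0.751, 0.66, 0.009, -0.447], [-0.409, 0.456, 0.79, 0.173], [0.518, -0.597, 0.612, -1.89], [0.0, 0.0, 0.0, 1.0]] ['image', 'range_z', 'mtx', 'extrinsics']
side [[362.8419251074128, 0.0, 253.63303705910013], [0.0, 362.8419251074128, 190.5309139512362], [0.0, 0.0, 1.0]] [[-0.683, -0.73, -0.014, 0.406], [0.578, -0.552, 0.602, -0.376], [-0.447, 0.403, 0.799, -0.742], [0.0, 0.0, 0.0, 1.0]] ['image', 'range_z', 'mtx', 'extrinsics']
wrist [[280.3392650471039, 0.0, 257.4099597462121], [0.0, 280.3392650471039, 191.0404475662675], [0.0, 0.0, 1.0]] [[1.0, 0.001, 0.001, -0.001], [0.0, 0.264, -0.964, -0.143], [-0.001, 0.964, 0.264, 0.068], [0.0, 0.0, 0.0, 1.0]] ['image', 'range_z', 'mtx', 'mount']
```

View pics/scene0.png

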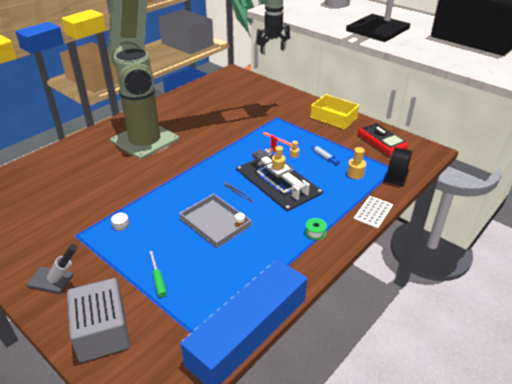

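View pics/side0.png

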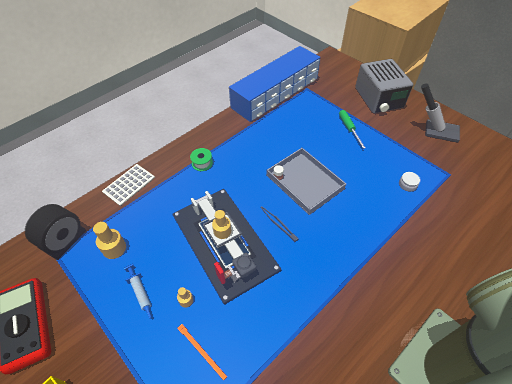

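View pics/wrist0.png

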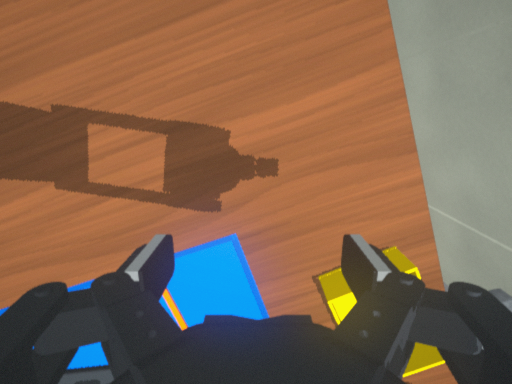

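```bash
cat > h.py <<'E'
import numpy as np,cv2
def load(n): return dict(np.load(f"pics/{n}.npz"))
def Rq(q):
    from scipy.spatial.transform import Rotation as R
    return R.from_quat([q[1],q[2],q[3],q[0]]).as_matrix()
def c2w(f):
    return f["T"] if "T" in f else np.linalg.inv(f["extrinsics"])
def ray(f,u,v):
    K=f["mtx"];T=c2w(f)
    d=np.array([(u-K[0,2])/K[0,0],-(v-K[1,2])/K[1,1],-1.])
    return T[:3,3],T[:3,:3]@d
def onz(f,u,v,z):
    o,d=ray(f,u,v);return o+d*(z-o[2])/d[2]
def cloud(f):
    v,u=np.mgrid[:384,:512];K=f["mtx"];Z=f["range_z"].astype(float)
    P=np.stack([(u-K[0,2])/K[0,0]*Z,-(v-K[1,2])/K[1,1]*Z,-Z],-1)
    T=c2w(f);return P@T[:3,:3].T+T[:3,3]
def proj(f,p):
    T=np.linalg.inv(c2w(f));c=T[:3,:3]@np.asarray(p)+T[:3,3];K=f["mtx"]
    return np.array([K[0,2]+K[0,0]*c[0]/-c[2],K[1,2]-K[1,1]*c[1]/-c[2]])
def grab(n,tag):
    from rig import manip
    s=manip.sense();f=manip.grab_frame(n)
    if "mount" in f:
        W=np.eye(4);W[:3,:3]=Rq(s["eef_rot"]);W[:3,3]=s["eef_pos"];f["T"]=W@f["mount"]
    np.savez(f"pics/{tag}.npz",**f);cv2.imwrite(f"pics/{tag}.png",f["image"][:,:,::-1]);return f
def crop(f,tag,x0,x1,y0,y1,k):
    cv2.imwrite(f"pics/{tag}.png",cv2.resize(f["image"][y0:y1,x0:x1,::-1],None,fx=k,fy=k,interpolation=cv2.INTER_CUBIC))
E
python3 - <<'E'
from h import *
f=load("side0");g=load("scene0")
crop(f,"c1",90,350,140,310,3);crop(g,"c2",170,330,120,250,5)
C=cloud(f)
for n,f in(("side",f),("scene",g)):
    C=cloud(f)
    H=cv2.cvtColor(f["image"],cv2.COLOR_RGB2HSV)
    m=((H[...,0]>12)&(H[...,0]<26)&(H[...,1]>140)&(H[...,2]>130)).astype(np.uint8)
    k,l,st,ce=cv2.connectedComponentsWithStats(m)
    for i in range(1,k):
        if st[i,4]>25:
            P=C[l==i];print(n,st[i].tolist(),np.round(np.median(P,0),3),"top",np.round(np.percentile(P[:,2],[2,98]),3))
E
```

```text
side [215, 210, 10, 9, 62] [0.552 0.142 0.137] top [0.135 0.14 ]
side [213, 218, 17, 14, 99] [0.544 0.152 0.098] top [0.096 0.102]
side [93, 222, 14, 12, 126] [0.734 0.356 0.105] top [0.102 0.107]
side [96, 229, 24, 21, 177] [0.721 0.366 0.051] top [0.048 0.064]
side [179, 328, 47, 52, 183] [0.36  0.346 0.006] top [0.003 0.009]
scene [61, 12, 45, 27, 672] [-0.644  0.2    0.23 ] top [0.191 0.266]
scene [0, 35, 17, 28, 282] [-0.641 -0.16   0.228] top [0.193 0.264]
scene [309, 95, 50, 35, 1075] [0.451 0.632 0.03 ] top [-0.001  0.059]
scene [291, 143, 7, 14, 66] [0.507 0.297 0.028] top [0.004 0.057]
scene [272, 147, 12, 22, 170] [0.562 0.133 0.096] top [0.066 0.137]
scene [348, 146, 17, 32, 354] [0.744 0.343 0.051] top [0.002 0.107]
```

View pics/c1.png

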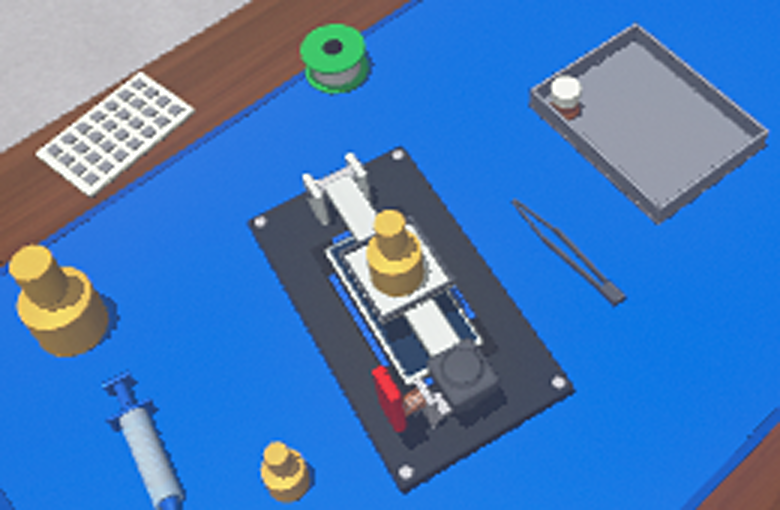

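View pics/c2.png

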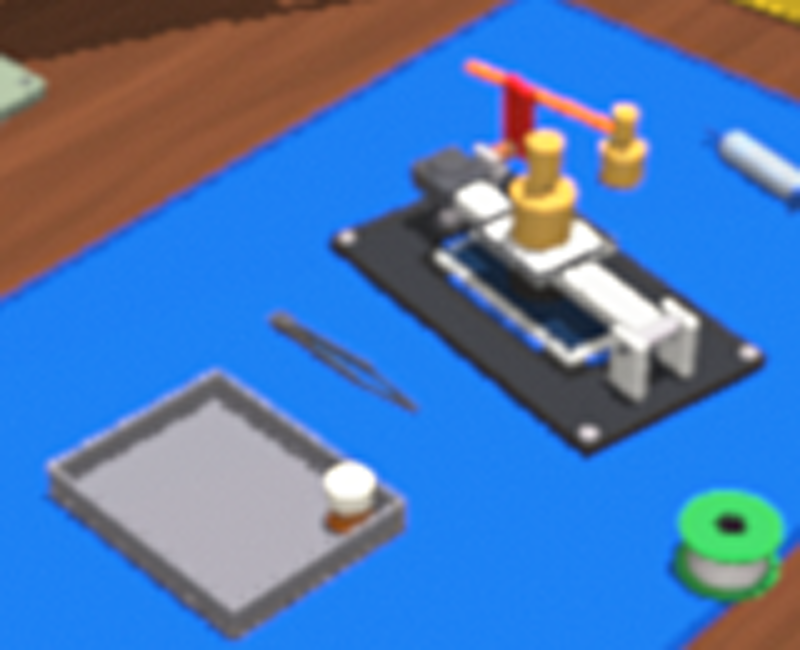

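Run:
```python
from h import *
f=load("side0")
px=lambda u,v:(90+(u+.5)/3-.5,140+(v+.5)/3-.5)
cs=[onz(f,*px(*p),0.012) for p in [(248,222),(400,148),(577,388),(405,492)]]
cs=np.array(cs);print(np.round(cs,4)); 
print("edges",[np.round(np.linalg.norm(cs[i]-cs[(i+1)%4]),4) for i in range(4)])
sc=np.array([onz(f,*px(*p),0.012) for p in [(260,222),(398,155),(558,383),(405,471)]]);print("screws ctr",sc.mean(0))
d=(cs[0]-cs[3])+(cs[1]-cs[2]); th=np.arctan2(d[1],d[0]); o=cs.mean(0);print("press",o,th)
C=cloud(f)
def pts(mask):return C[mask]
# knob top
M=(C[...,2]>.128)&(C[...,2]<.142)&(np.hypot(C[...,0]-.552,C[...,1]-.142)<.03)
P=C[M];print("knob",P.mean(0),P.max(0),P.min(0),len(P))
ex=np.array([np.cos(th),np.sin(th)]);ey=np.array([-ex[1],ex[0]])
q=P.mean(0)[:2]-o[:2];print("weight in press frame",q@ex,q@ey,"expect 0")
for nm in("side0","scene0"):
    g=load(nm);D=cloud(g);I=g["image"].astype(int)
    R=(I[...,0]>130)&(I[...,1]<60)&(I[...,2]<60)&(D[...,2]>.04)&(D[...,2]<.13)&(np.hypot(D[...,0]-.45,D[...,1]-.15)<.12)
    P=D[R];t=P[P[:,2]>.1]
    for Q in(P,t):
        if len(Q):q=Q[:,:2]-o[:2];print(nm,"red",len(Q),np.round(Q.mean(0),4),"press:",np.round([(q@ex).min(),(q@ex).max(),(q@ey).min(),(q@ey).max()],4),Q[:,2].max())
# tray top rim
tp=np.array([onz(f,*px(*p),0.026) for p in [(635,24),(767,131),(659,208),(529,92)]]);print("tray",np.round(tp,3),tp.mean(0),[np.round(np.linalg.norm(tp[i]-tp[(i+1)%4]),3) for i in range(4)])
print("jar",onz(f,*px(567,88),.034),"tweezers",onz(f,*px(516,203),.003),onz(f,*px(620,298),.003),"small",onz(f,*px(280,450),.055))
```

```text
[[0.711  0.1888 0.012 ]
 [0.6806 0.0366 0.012 ]
 [0.3973 0.0901 0.012 ]
 [0.4276 0.2453 0.012 ]]
edges [np.float64(0.1552), np.float64(0.2883), np.float64(0.1582), np.float64(0.289)]
screws ctr [0.55752504 0.13928153 0.012     ]
press [0.55413477 0.14021466 0.012     ] -0.19158129941297117
knob [0.55079914 0.14389421 0.13547644] [0.56483084 0.15429345 0.13966297] [0.54041936 0.1312451  0.12810107] 94
weight in press frame -0.0039752226804276765 0.002977087810378991 expect 0
scene0 red 46 [0.4723 0.2168 0.0884] press: [-0.1053 -0.0861  0.0559  0.0654] 0.1099639563979854
scene0 red 13 [0.4712 0.2173 0.1045] press: [-0.1053 -0.0869  0.0559  0.0643] 0.1099639563979854
tray [[ 0.628 -0.23   0.026]
 [ 0.451 -0.217  0.026]
 [ 0.463 -0.08   0.026]
 [ 0.638 -0.09   0.026]] [ 0.54502312 -0.15412945  0.026     ] [np.float64(0.177), np.float64(0.137), np.float64(0.175), np.float64(0.14)]
jar [ 0.61164579 -0.11507307  0.034     ] tweezers [ 0.56493098 -0.00319265  0.003     ] [0.43250657 0.00053291 0.003     ] small [0.50068805 0.29949992 0.055     ]
```

```bash
cat >> h.py <<'E'
def togo(tgt,xdir=None):
    """tgt world TCP; xdir: world angle wanted for tool x (mod pi). prints shift in cm tool axes, yaw about tool y"""
    from rig import manip
    s=manip.sense();R=Rq(s["eef_rot"]);p=np.asarray(s["eef_pos"])
    d=R.T@(np.asarray(tgt)-p)*100
    out=f't={s["t"]:.2f} pos={np.round(p,4)} w={s["gripper_width"]:.4f} F={np.round(s["contact_force"],1)} q6={s["qpos"][5]:.2f}\n y={np.round(R[:,1],3)} x={np.round(R[:,0],3)} shift cm={np.round(d,2)}'
    if xdir is not None:
        a=np.arctan2(R[1,0],R[0,0]);e=(xdir-a+np.pi/2)%np.pi-np.pi/2
        out+=f' yaw={-e:.3f}'  # tool y down: +turn about y = -world yaw
    print(out)
E
python3 -c "
from h import *
togo([.552,.143,.16],np.pi/2-.19)"
```

```text
t=0.15 pos=[0.1886 0.5425 0.2304] w=0.0856 F=[-0.2  0.3  0.1] q6=-0.15
 y=[-0.001 -0.002 -1.   ] x=[ 0.329  0.944 -0.002] shift cm=[-25.79   7.07 -47.45] yaw=-0.145
```

{"op": "apply_moves", "data": {
  "motion": [
    [0.3,-1.8,0,-3.4,0],
    [0.3,-1.8,0,-3.4,0],
    [0.3,-1.8,0,-3.4,0],
    [0.3,-1.8,0,-3.4,0],
    [0.3,-1.8,0,-3.4,0],
    [0.3,-1.8,0,-3.4,0],
    [0.3,-1.8,0,-3.4,-0.07],
    [0.3,-1.8,0,-3.4,-0.07]
  ],
  "squeeze": 50
}}

```text
t: 0.82
eef_pos: [0.4012, 0.3159, 0.2266]
eef_rot: [0.542, -0.54, -0.453, 0.457]
contact_force: [0.8, 1.4, 0.0]
gripper_width: 0.0599
```

```bash
python3 -c "
from h import *
togo([.552,.143,.19],np.pi/2-.19)"
```

```text
t=0.82 pos=[0.4012 0.3159 0.2266] w=0.0599 F=[0.8 1.4 0. ] q6=-0.90
 y=[-0.006 -0.002 -1.   ] x=[ 0.172  0.985 -0.003] shift cm=[-14.43   3.59 -17.85] yaw=0.017
```

{"op": "apply_moves", "data": {
  "motion": [
    [0.3,-2.2,0.5,-2.8,0],
    [0.3,-2.2,0.5,-2.8,0],
    [0.3,-2.2,0.5,-2.8,0],
    [0.3,-2.2,0.5,-2.8,0],
    [0.3,-2.0,0.5,-2.5,0],
    [0.3,-1.5,0.5,-1.8,0],
    [0.3,-0.5,0,-0.5,0],
    [0.3,0,0,0,0]
  ]
}}

```text
t: 1.48
eef_pos: [0.5463, 0.1467, 0.1932]
eef_rot: [0.544, -0.542, -0.451, 0.455]
contact_force: [-0.2, 0.0, 0.7]
gripper_width: 0.0598
```

```bash
python3 -c "
from h import *
f=grab('wrist','w1')
togo([.552,.143,.102],np.pi/2-.19)
print(proj(f,[.552,.143,.136]))
C=cloud(f);M=(abs(C[...,2]-.136)<.004)&(np.hypot(C[...,0]-.552,C[...,1]-.143)<.03);P=C[M];print(len(P),P.mean(0),P.min(0),P.max(0))
"
```

```text
t=1.53 pos=[0.5457 0.1473 0.193 ] w=0.0597 F=[-0.3  0.1  0. ] q6=-1.28
 y=[-0.006 -0.002 -1.   ] x=[ 0.179  0.984 -0.003] shift cm=[-0.28  9.1  -0.75] yaw=0.010
[254.95517964 215.60352302]
758 [0.55152356 0.14329554 0.13636886] [0.54032303 0.13154202 0.13215351] [0.56374883 0.15492341 0.13843658]
```

View pics/w1.png

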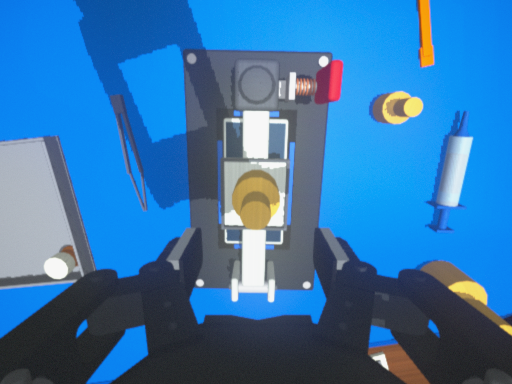

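{"op": "apply_moves", "data": {
  "motion": [
    [0.3,-0.3,0.8,-0.7,0],
    [0.3,0,1.5,0,0],
    [0.3,0,1.7,0,0],
    [0.3,0,1.7,0,0],
    [0.3,0,1.5,0,0],
    [0.3,0,1.0,0,0],
    [0.3,0,0.3,0,0],
    [0.3,0,0,0,0]
  ]
}}

```text
t: 2.2
eef_pos: [0.5486, 0.1524, 0.105]
eef_rot: [0.541, -0.539, -0.456, 0.457]
contact_force: [0.8, -0.1, -0.5]
gripper_width: 0.0598
```

```bash
python3 -c "
from h import *
f=load('w1')
C=cloud(f);I=f['image'].astype(int)
R=(I[...,0]>120)&(I[...,1]<50)&(I[...,2]<50)&(C[...,2]>.103)&(C[...,2]<.112);P=C[R];print(len(P),P.mean(0),P.min(0),P.max(0))
togo([.552,.1432,.102],np.pi/2-.19)
"
```

```text
<string>:5: RuntimeWarning: Mean of empty slice.
  ret = um.true_divide(
Traceback (most recent call last):
ValueError: zero-size array to reduction operation minimum which has no identity
```

```bash
python3 -c "
from h import *
togo([.552,.1432,.102],np.pi/2-.19)
"
```

```text
t=2.20 pos=[0.5486 0.1524 0.105 ] w=0.0598 F=[ 0.8 -0.1 -0.5] q6=-1.29
 y=[-0.003  0.001 -1.   ] x=[0.166 0.986 0.   ] shift cm=[-0.85  0.3  -0.49] yaw=0.024
```

{"op": "apply_moves", "data": {
  "motion": [
    [0.3,-0.8,0,-0.5,0.02],
    [0.3,0,0,0,0],
    [0.3,0,0,0,0],
    [0.3,0,0,0,0],
    [0.3,0,0,0,0],
    [0.3,0,0,0,0],
    [0.3,0,0,0,0],
    [0.3,0,0,0,0]
  ]
}}

```text
t: 2.87
eef_pos: [0.5558, 0.1438, 0.1099]
eef_rot: [-0.544, 0.545, 0.453, -0.449]
contact_force: [-0.2, -0.3, 0.5]
gripper_width: 0.0594
```

```bash
python3 -c "
from h import *
togo([.552,.1432,.102],np.pi/2-.19)
"
```

```text
t=2.87 pos=[0.5558 0.1438 0.1099] w=0.0594 F=[-0.2 -0.3  0.5] q6=-1.28
 y=[ 0.005  0.002 -1.   ] x=[0.186 0.982 0.003] shift cm=[-0.13  0.78  0.37] yaw=0.002
```

{"op": "apply_moves", "data": {
  "motion": [
    [0.3,-0.1,0.3,0.2,0],
    [0.45,0,0.3,0.1,0],
    [0.8,0,0.1,0,0],
    [0.8,0,0,0,0],
    [0.8,0,0,0,0],
    [0.8,0,0,0,0],
    [0.8,0,0,0,0],
    [0.8,0,0,0,0]
  ]
}}

```text
t: 3.53
eef_pos: [0.5524, 0.1435, 0.1025]
eef_rot: [-0.544, 0.545, 0.453, -0.449]
contact_force: [0.1, 0.5, 0.7]
gripper_width: 0.0231
```

```bash
python3 -c "
from h import *
togo([.552,.1432,.102],np.pi/2-.19)
"
```

```text
t=3.53 pos=[0.5524 0.1435 0.1025] w=0.0231 F=[0.1 0.5 0.7] q6=-1.28
 y=[ 0.006  0.002 -1.   ] x=[0.186 0.983 0.003] shift cm=[-0.04  0.04  0.03] yaw=0.003
```

{"op": "apply_moves", "data": {
  "motion": [
    [0.8,0,-0.4,0,0],
    [0.8,0,-0.7,0,0],
    [0.8,0,-1,0,0],
    [0.8,0,-1.2,0,0],
    [0.8,0,-1.3,0,0],
    [0.8,0,-1,0,0],
    [0.8,0,-0.5,0,0],
    [0.8,0,0,0,0]
  ]
}}

```text
t: 4.2
eef_pos: [0.5459, 0.1427, 0.1618]
eef_rot: [0.547, -0.542, -0.448, 0.454]
contact_force: [0.3, 0.7, -4.9]
gripper_width: 0.0228
```

```bash
python3 -c "
from h import *
togo([.525,-.165,.15],np.pi/2-.19);f=grab('side','s2');crop(f,'s2c',140,360,100,310,3);grab('wrist','w2')
"
```

```text
t=4.20 pos=[0.5459 0.1427 0.1618] w=0.0228 F=[ 0.3  0.7 -4.9] q6=-1.28
 y=[-0.01  0.   -1.  ] x=[ 0.186  0.982 -0.002] shift cm=[-30.62   1.19  -3.69] yaw=0.003
```

View pics/s2c.png

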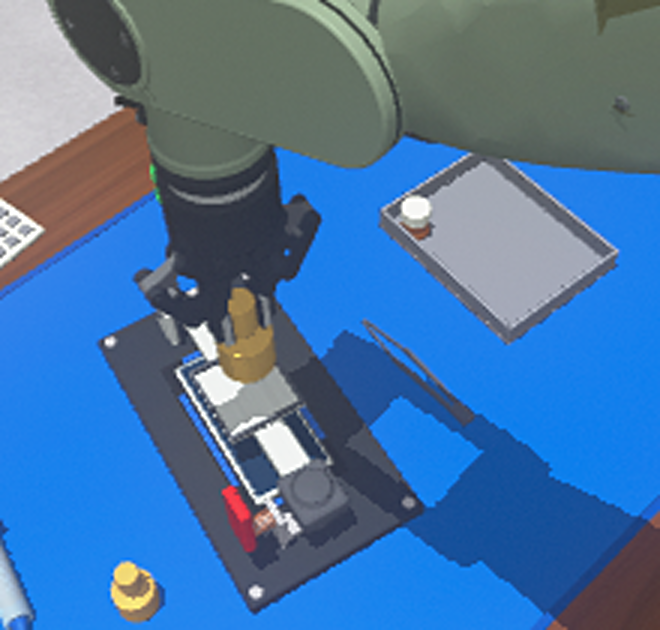

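{"op": "apply_moves", "data": {
  "motion": [
    [0.8,-2,0,-0.3,0],
    [0.8,-3,0,-0.4,0],
    [0.8,-3.6,0,-0.5,0],
    [0.8,-3.8,0,-0.5,0],
    [0.8,-3.8,0,-0.5,0],
    [0.8,-3.8,0,-0.5,0],
    [0.8,-3.8,0,-0.5,0],
    [0.8,-3.0,0,-0.5,0]
  ]
}}

```text
t: 4.97
eef_pos: [0.5277, -0.129, 0.1527]
eef_rot: [0.548, -0.534, -0.45, 0.46]
contact_force: [2.0, 0.7, -5.0]
gripper_width: 0.0228
```

```bash
python3 -c "
from h import *
togo([.525,-.165,.12],np.pi/2-.19)
"
```

```text
t=4.97 pos=[ 0.5277 -0.129   0.1527] w=0.0228 F=[ 2.   0.7 -5. ] q6=-1.79
 y=[-0.022  0.007 -1.   ] x=[0.172 0.985 0.003] shift cm=[-3.6   3.25 -0.43] yaw=0.017
```

{"op": "apply_moves", "data": {
  "motion": [
    [0.8,-1.5,0.5,-0.2,0],
    [0.8,-1.0,0.7,-0.2,0],
    [0.8,-0.5,1,0,0],
    [0.8,0,1,0,0],
    [0.8,0,1,0,0],
    [0.8,0,1,0,0],
    [0.8,0,1,0,0],
    [0.8,0,0.5,0,0]
  ]
}}

```text
t: 5.63
eef_pos: [0.5219, -0.1626, 0.076]
eef_rot: [0.551, -0.534, -0.448, 0.459]
contact_force: [-0.3, -0.8, -4.9]
gripper_width: 0.0226
```

```bash
python3 -c "
from h import *
togo([.525,-.165,.0465],np.pi/2-.19);f=grab('side','s3');crop(f,'s3c',200,370,120,260,4);f=grab('scene','g3');crop(f,'g3c',150,310,120,260,4)
"
```

```text
t=5.63 pos=[ 0.5219 -0.1626  0.076 ] w=0.0226 F=[-0.3 -0.8 -4.9] q6=-1.85
 y=[-0.028  0.009 -1.   ] x=[0.177 0.984 0.004] shift cm=[-0.19  2.94 -0.43] yaw=0.012
```

View pics/s3c.png

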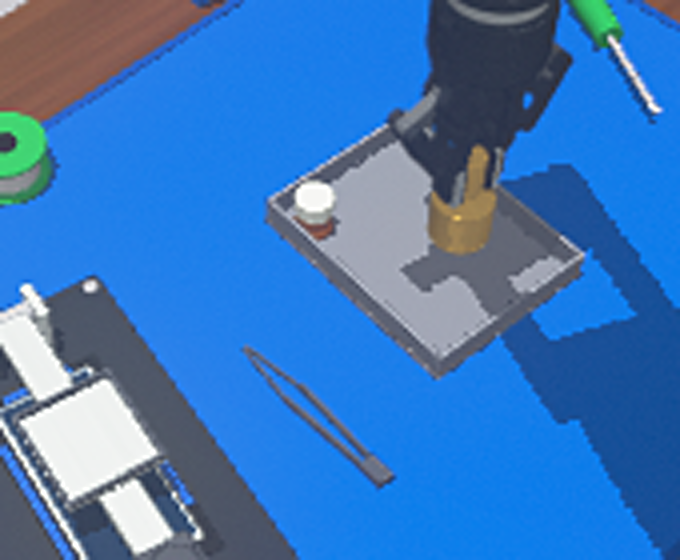

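View pics/g3c.png

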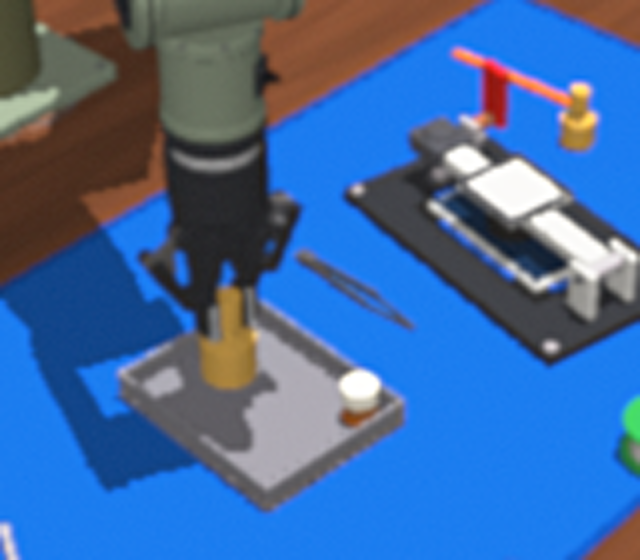

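{"op": "apply_moves", "data": {
  "motion": [
    [0.8,0,0.5,0,0],
    [0.8,0,0.6,0,0],
    [0.8,0,0.6,0,0],
    [0.8,0,0.5,0,0],
    [0.8,0,0.3,0,0],
    [0.8,0,0.2,0,0],
    [0.8,0,0.1,0,0],
    [0.8,0,0.1,0,0]
  ]
}}

```text
t: 6.4
eef_pos: [0.5238, -0.1624, 0.0469]
eef_rot: [0.549, -0.535, -0.449, 0.459]
contact_force: [-0.2, 0.4, 1.0]
gripper_width: 0.0223
```

```bash
python3 -c "
from h import *
togo([.525,-.165,.0465],np.pi/2-.19)
"
```

```text
t=6.40 pos=[ 0.5238 -0.1624  0.0469] w=0.0223 F=[-0.2  0.4  1. ] q6=-1.85
 y=[-0.023  0.007 -1.   ] x=[0.175 0.985 0.003] shift cm=[-0.23  0.04 -0.17] yaw=0.014
```

{"op": "apply_moves", "data": {
  "motion": [
    [0.65,0,0,0,0],
    [0.4,0,0,0,0],
    [0.3,0,0,0,0],
    [0.3,0,-0.3,0,0],
    [0.3,0,-0.8,0,0],
    [0.3,0,-1.2,0,0],
    [0.3,0,-1.8,0,0],
    [0.3,0,-2,0,0]
  ]
}}

```text
t: 7.07
eef_pos: [0.5268, -0.164, 0.114]
eef_rot: [0.548, -0.536, -0.45, 0.458]
contact_force: [0.7, -0.5, -0.7]
gripper_width: 0.0599
```

```bash
python3 -c "
from h import *
togo([.525,-.165,.17],np.pi/2-.19);f=grab('side','s4');crop(f,'s4c',200,370,120,260,4)
"
```

```text
t=7.07 pos=[ 0.5268 -0.164   0.114 ] w=0.0599 F=[ 0.7 -0.5 -0.7] q6=-1.85
 y=[-0.019  0.005 -1.   ] x=[0.176 0.984 0.001] shift cm=[-0.13 -5.6   0.27] yaw=0.013
```

View pics/s4c.png

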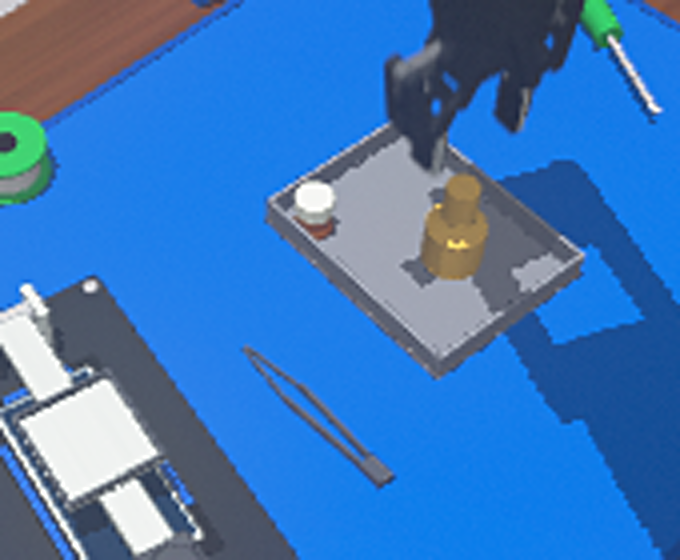

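Run:
```python
from h import *
th=-.1916;o=np.array([.5545,.140]);ex=np.array([np.cos(th),np.sin(th)]);ey=np.array([-ex[1],ex[0]])
for n in("w1","w2","g3"):
    f=load(n);C=cloud(f);H=cv2.cvtColor(f["image"],cv2.COLOR_RGB2HSV)
    m=((H[...,0]<6)|(H[...,0]>174))&(H[...,1]>170)&(H[...,2]>70)&(np.hypot(C[...,0]-.46,C[...,1]-.22)<.06)&(C[...,2]>.03)
    for lo in(.03,.1):
        P=C[m&(C[...,2]>lo)];
        if len(P)<3: print(n,len(P));continue
        q=P[:,:2]-o;print(n,lo,len(P),"world",np.round(np.median(P,0),4),"press x",np.round(np.percentile(q@ex,[3,97]),4),"y",np.round(np.percentile(q@ey,[3,97]),4),"z",np.round(np.percentile(P[:,2],[3,97]),3))
f=load("w1")
cs=np.array([onz(f,*p,.012) for p in [(184,52),(332,52),(315,290),(194,288)]]);print(np.round(cs,4),cs.mean(0))
d=(cs[3]-cs[0])+(cs[2]-cs[1]);print(np.arctan2(d[1],d[0]),[round(float(np.linalg.norm(cs[i]-cs[(i+1)%4])),3) for i in range(4)])
crop(f,"w1c",170,360,40,130,4)
```

```text
w1 0.03 279 world [0.4645 0.2208 0.1083] press x [-0.1151 -0.0908] y [0.0596 0.0653] z [0.107 0.11 ]
w1 0.1 279 world [0.4645 0.2208 0.1083] press x [-0.1151 -0.0908] y [0.0596 0.0653] z [0.107 0.11 ]
w2 0.03 433 world [0.4631 0.221  0.1082] press x [-0.116 -0.091] y [0.0591 0.0657] z [0.107 0.109]
w2 0.1 433 world [0.4631 0.221  0.1082] press x [-0.116 -0.091] y [0.0591 0.0657] z [0.107 0.109]
g3 0.03 54 world [0.4757 0.2158 0.0895] press x [-0.1031 -0.0846] y [0.0545 0.0659] z [0.059 0.11 ]
g3 0.1 14 world [0.4716 0.2153 0.1074] press x [-0.103  -0.0851] y [0.0546 0.0668] z [0.101 0.112]
[[0.4021 0.0929 0.012 ]
 [0.4305 0.2469 0.012 ]
 [0.7131 0.1923 0.012 ]
 [0.6816 0.0354 0.012 ]] [0.5568081  0.14187997 0.012     ]
-0.1969462381181964 [0.157, 0.288, 0.16, 0.285]
```

View pics/w1c.png

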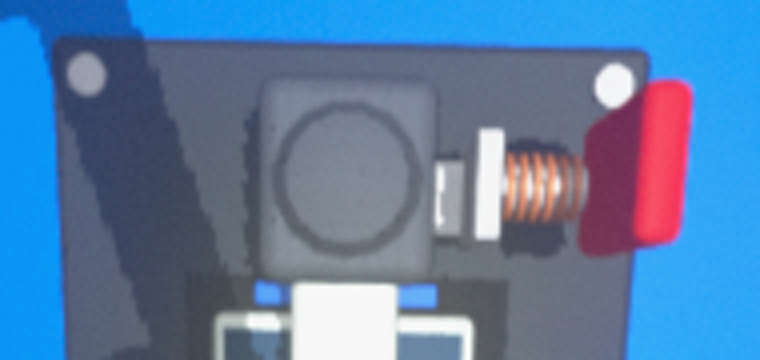

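{"op": "apply_moves", "data": {
  "motion": [
    [0.3,0.5,-2,0,0],
    [0.4,2,-2,0.6,0],
    [0.5,3.3,-1,1,0],
    [0.5,3.6,0,1.3,0],
    [0.5,3.8,0,1.4,0],
    [0.5,3.8,0,1.4,0],
    [0.5,3.8,0,1.4,0],
    [0.5,3.8,0,1.4,0]
  ]
}}

```text
t: 7.78
eef_pos: [0.5005, 0.0904, 0.1882]
eef_rot: [-0.538, 0.553, 0.453, -0.446]
contact_force: [1.2, -0.0, -0.4]
gripper_width: 0.0426
```

```bash
python3 -c "
from h import *
togo([.464,.2205,.15],np.pi/2-.194)
"
```

```text
t=7.78 pos=[0.5005 0.0904 0.1882] w=0.0426 F=[ 1.2 -0.  -0.4] q6=-1.36
 y=[ 0.022 -0.009 -1.   ] x=[ 0.191  0.981 -0.005] shift cm=[12.08  3.62  6.16] yaw=0.001
```

{"op": "apply_moves", "data": {
  "motion": [
    [0.5,3.2,0.3,1.6,0],
    [0.5,2.8,0.5,1.5,0],
    [0.5,2.0,0.5,1.2,0],
    [0.5,1.5,0.5,0.7,0],
    [0.5,1,0.5,0.4,0],
    [0.5,0.5,0.5,0.2,0],
    [0.5,0,0.2,0,0],
    [0.5,0,0,0,0]
  ]
}}

```text
t: 8.45
eef_pos: [0.4669, 0.2245, 0.1677]
eef_rot: [-0.533, 0.553, 0.464, -0.442]
contact_force: [0.7, 0.0, 0.1]
gripper_width: 0.0427
```

Run:
```python
from h import *
togo([.464,.2205,.069],np.pi/2-.194)
f=grab('wrist','w5');print(proj(f,[.464,.2205,.108]))
C=cloud(f);H=cv2.cvtColor(f["image"],cv2.COLOR_RGB2HSV)
m=((H[...,0]<6)|(H[...,0]>174))&(H[...,1]>170)&(H[...,2]>70)&(np.hypot(C[...,0]-.46,C[...,1]-.22)<.06)&(C[...,2]>.104)
P=C[m];print(len(P));r=cv2.minAreaRect((P[:,:2]*1000).astype(np.float32));print(r)
```

```text
t=8.45 pos=[0.4669 0.2245 0.1677] w=0.0427 F=[0.7 0.  0.1] q6=-1.10
 y=[ 0.043 -0.002 -0.999] x=[0.179 0.984 0.006] shift cm=[-0.51  9.85  0.63] yaw=0.015
[251.74540245 200.54559373]
4
((472.6596984863281, 219.2627410888672), (11.902174949645996, 1.6018527746200562), 13.679634094238281)
```

View pics/w5.png

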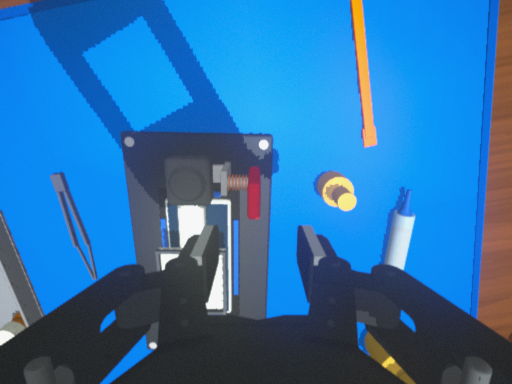

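Run:
```python
from h import *
f=load("w5");I=f["image"].astype(int);C=cloud(f)
m=(I[...,0]>60)&(I[...,0]>3*I[...,1])&(I[...,0]>3*I[...,2])&(np.hypot(C[...,0]-.46,C[...,1]-.22)<.06)
m[:, :246]&=C[:, :246,2]>.104
P=C[m&(C[...,2]>.100)];print(len(P),np.median(P,0),np.percentile(P[:,2],[3,97]));print(cv2.minAreaRect((P[:,:2]*1000).astype(np.float32)))
v,u=np.nonzero(m);print(u.min(),u.max(),v.min(),v.max())
for uv in [(253,168),(253,218),(248,190),(259,190)]:print(uv,onz(f,*uv,.108),C[uv[1],uv[0]])
crop(f,"w5c",160,300,120,240,5)
```

```text
return _methods._mean(a, axis=axis, dtype=dtype,
  ret = um.true_divide(
Traceback (most recent call last):
IndexError: index -1 is out of bounds for axis 0 with size 0
```

Run:
```python
from h import *
f=load("w5");C=cloud(f)
for uv in [(253,170),(253,180),(253,192),(253,205),(253,215),(248,190),(259,190)]:print(uv,f["image"][uv[1],uv[0]],np.round(onz(f,*uv,.108),4),np.round(C[uv[1],uv[0]],4))
crop(f,"w5c",160,300,120,240,5)
```

```text
(253, 170) [135  49  86] [0.4409 0.2258 0.108 ] [0.4509 0.2235 0.0652]
(253, 180) [136  49  83] [0.4483 0.2244 0.108 ] [0.4507 0.2239 0.0993]
(253, 192) [180  50  80] [0.4575 0.2227 0.108 ] [0.457  0.2228 0.1095]
(253, 205) [181  54  82] [0.4677 0.2208 0.108 ] [0.4672 0.2209 0.1093]
(253, 215) [180  54  80] [0.4758 0.2193 0.108 ] [0.4756 0.2193 0.1085]
(248, 190) [155  54  77] [0.4553 0.2193 0.108 ] [0.4557 0.2192 0.1066]
(259, 190) [156  54  89] [0.4568 0.2274 0.108 ] [0.457  0.2274 0.1074]
```

View pics/w5c.png

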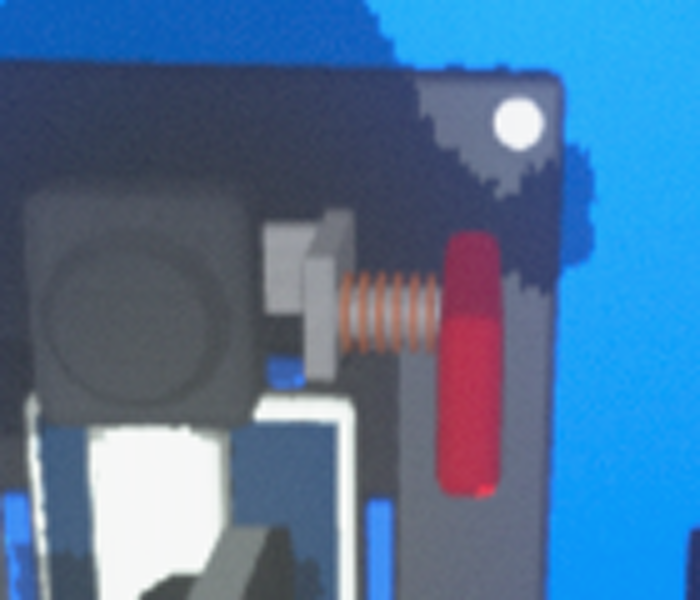

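{"op": "apply_moves", "data": {
  "motion": [
    [0.5,-0.4,0.7,0.4,0.015],
    [0.5,0,1.2,0,0],
    [0.5,0,1.5,0,0],
    [0.5,0,1.5,0,0],
    [0.5,0,1.2,0,0],
    [0.5,0,0.6,0,0],
    [0.5,0,0.3,0,0],
    [0.5,0,0,0,0]
  ]
}}

```text
t: 9.17
eef_pos: [0.4684, 0.213, 0.0962]
eef_rot: [-0.538, 0.561, 0.457, -0.432]
contact_force: [-0.6, 0.5, 0.3]
gripper_width: 0.0427
```

Run:
```python
from h import *
togo([.4653,.2215,.07],np.pi/2-.194)
f=grab('wrist','w6')
```

```text
t=9.17 pos=[0.4684 0.213  0.0962] w=0.0427 F=[-0.6  0.5  0.3] q6=-1.08
 y=[ 0.048 -0.003 -0.999] x=[0.21  0.978 0.007] shift cm=[0.75 2.6  0.6 ] yaw=-0.017
```

View pics/w6.png

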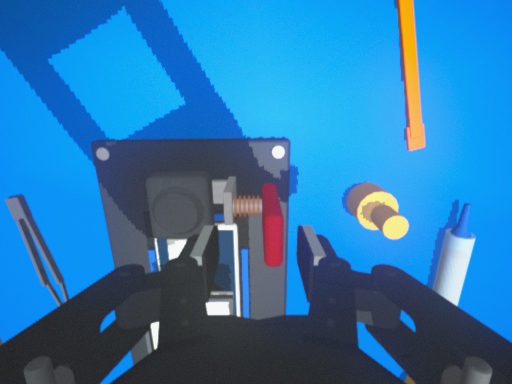

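{"op": "apply_moves", "data": {
  "motion": [
    [0.5,0.6,0.2,0.5,-0.015],
    [0.5,0.1,0.5,0.1,0],
    [0.5,0,0.6,0,0],
    [0.5,0,0.6,0,0],
    [0.5,0,0.4,0,0],
    [0.5,0,0.2,0,0],
    [0.5,0,0.1,0,0],
    [0.5,0,0,0,0]
  ]
}}

```text
t: 9.88
eef_pos: [0.4673, 0.2229, 0.0704]
eef_rot: [-0.534, 0.558, 0.463, -0.435]
contact_force: [-1.5, -0.2, 0.4]
gripper_width: 0.0425
```

Run:
```python
from h import *
togo([.4653,.2215,.07],np.pi/2-.194)
f=grab('side','s7');crop(f,'s7c',170,310,180,310,5)
```

```text
t=9.88 pos=[0.4673 0.2229 0.0704] w=0.0425 F=[-1.5 -0.2  0.4] q6=-1.08
 y=[ 0.054 -0.001 -0.999] x=[0.193 0.981 0.009] shift cm=[-0.17  0.03  0.17] yaw=-0.000
```

View pics/s7c.png

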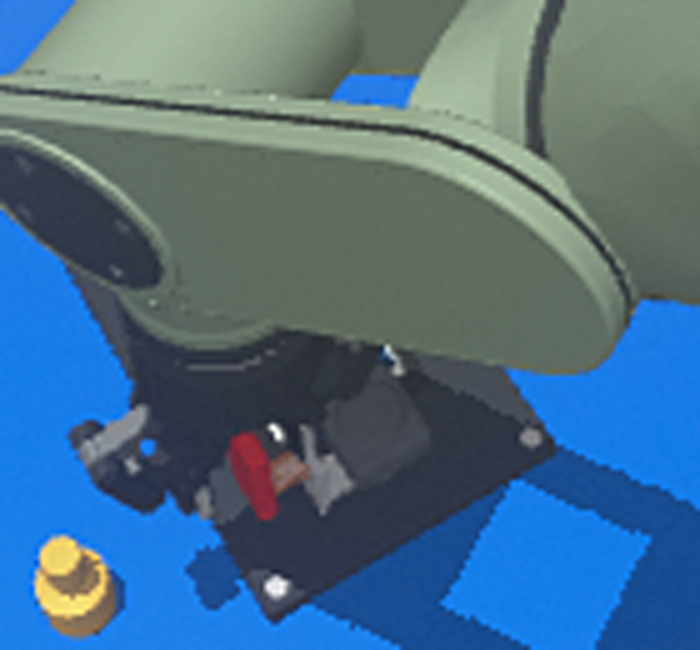

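Run:
```python
from h import *
f=load("s7");C=cloud(f)
for p in [(203,503),(190,500),(215,500),(250,445),(240,470),(262,500),(268,455),(225,485)]:
    u,v=170+(p[0]+.5)/5-.5,180+(p[1]+.5)/5-.5;print(p,np.round(C[round(v),round(u)],4),f["image"][round(v),round(u)])
for q in [(.4673,.2229,.07),(.4673-.02*.19,.2229+.02*.98,.07),(.4673+.02*.19,.2229-.02*.98,.07),(.4653,.2215,.108),(.45,.225,.108),(.48,.218,.108)]:
    e=proj(f,q);print(q,(e-[170,180])*5)
```

```text
(203, 503) [0.4603 0.2498 0.0964] [114 118 125]
(190, 500) [0.4648 0.2522 0.0925] [39 46 68]
(215, 500) [0.4903 0.2284 0.0111] [70 76 92]
(250, 445) [0.4597 0.2212 0.1091] [149  44  59]
(240, 470) [0.4632 0.2265 0.0862] [119  40  60]
(262, 500) [0.4519 0.2262 0.0728] [134  40  60]
(268, 455) [0.4531 0.2188 0.106 ] [102  50  65]
(225, 485) [0.4924 0.2204 0.0123] [73 79 94]
(0.4673, 0.2229, 0.07) [243.80211707 473.76545546]
(0.46349999999999997, 0.2425, 0.07) [214.96311601 508.52616018]
(0.4711, 0.20329999999999998, 0.07) [271.96127971 439.82418488]
(0.4653, 0.2215, 0.108) [241.27468987 437.76914059]
(0.45, 0.225, 0.108) [258.07276357 467.43027112]
(0.48, 0.218, 0.108) [225.71529296 409.65964897]
```

{"op": "apply_moves", "data": {
  "motion": [
    [0.6,-0.15,0,0.15,0],
    [0.75,0,0,0,0],
    [1,0,0,0,0],
    [1,0,0,0,0],
    [1,0,0,0,0],
    [1,0,0,0,0],
    [1,0,0,0,0],
    [1,0,0,0,0]
  ],
  "squeeze": 60
}}

```text
t: 10.6
eef_pos: [0.4658, 0.2221, 0.0712]
eef_rot: [-0.534, 0.559, 0.463, -0.434]
contact_force: [1.3, 0.9, -1.1]
gripper_width: 0.0092
```

Run:
```python
from h import *
togo([.4653,.2215,.07],np.pi/2-.194)
f=grab('side','s8');crop(f,'s8c',170,310,180,310,5)
```

```text
t=10.60 pos=[0.4658 0.2221 0.0712] w=0.0092 F=[ 1.3  0.9 -1.1] q6=-1.08
 y=[ 0.055 -0.    -0.998] x=[0.194 0.981 0.01 ] shift cm=[-0.07  0.11  0.04] yaw=-0.002
```

View pics/s8c.png

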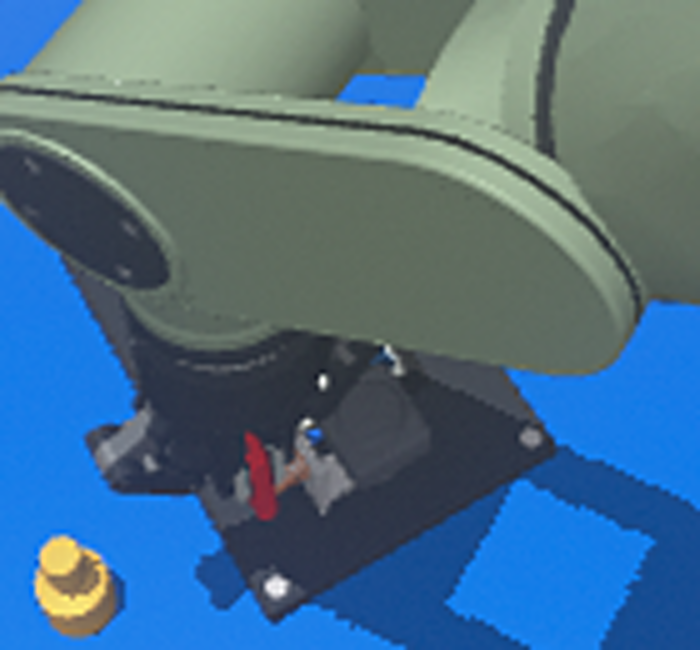

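{"op": "apply_moves", "data": {
  "motion": [
    [1,0.2,0,0,0],
    [1,0.3,0,0,0],
    [1,0.3,0,0,0],
    [1,0.3,0,0,0],
    [1,0.2,0,0,0],
    [1,0.1,0,0,0],
    [1,0.05,0,0,0],
    [1,0.05,0,0,0]
  ]
}}

```text
t: 11.32
eef_pos: [0.4671, 0.2283, 0.0705]
eef_rot: [-0.53, 0.562, 0.457, -0.44]
contact_force: [-1.5, -7.0, 3.0]
gripper_width: 0.0098
```

Run:
```python
from h import *
togo(np.array([.4658,.2221,.0712])+.0135*np.array([.193,.981,0]),np.pi/2-.194)
```

```text
t=11.32 pos=[0.4671 0.2283 0.0705] w=0.0098 F=[-1.5 -7.   3. ] q6=-1.05
 y=[ 0.047 -0.019 -0.999] x=[ 0.195  0.981 -0.009] shift cm=[ 0.71 -0.08  0.  ] yaw=-0.002
```

{"op": "apply_moves", "data": {
  "motion": [
    [1,0.3,0,0,0],
    [1,0.3,0,0,0],
    [1,0.3,0,0,0],
    [1,0.3,0,0,0],
    [1,0.2,0,0,0],
    [1,0.2,0,0,0],
    [1,0.15,0,0,0],
    [1,0.15,0,0,0]
  ]
}}

```text
t: 11.98
eef_pos: [0.469, 0.2375, 0.07]
eef_rot: [-0.528, 0.566, 0.45, -0.445]
contact_force: [-2.7, -8.9, 3.4]
gripper_width: 0.0094
```

Run:
```python
from h import *
togo(np.array([.4658,.2221,.0712])+.0135*np.array([.193,.981,0]),np.pi/2-.194)
f=grab('side','s9');crop(f,'s9c',170,310,180,310,5)
```

```text
t=11.98 pos=[0.469  0.2375 0.07  ] w=0.0094 F=[-2.7 -8.9  3.4] q6=-1.01
 y=[ 0.04  -0.036 -0.999] x=[ 0.199  0.98  -0.027] shift cm=[-0.23 -0.11  0.01] yaw=-0.006
```

View pics/s9c.png

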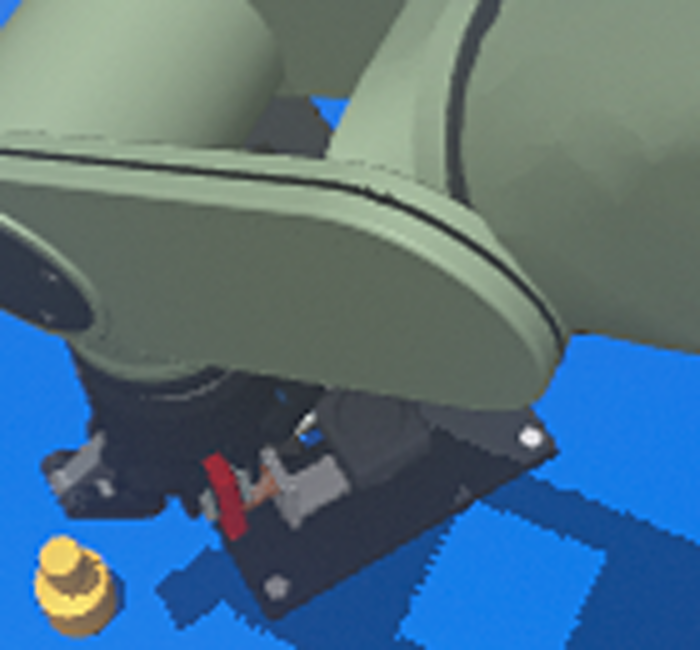

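{"op": "apply_moves", "data": {
  "motion": [
    [1,0.1,-0.3,-0.05,0],
    [1,0.1,-0.5,-0.1,0],
    [1,0.12,-0.6,-0.1,0],
    [1,0.12,-0.6,-0.12,0],
    [1,0.12,-0.6,-0.14,0],
    [1,0.12,-0.6,-0.16,0],
    [1,0.12,-0.6,-0.18,0],
    [1,0.12,-0.6,-0.2,0]
  ]
}}

```text
t: 12.7
eef_pos: [0.475, 0.2325, 0.1024]
eef_rot: [-0.529, 0.568, 0.44, -0.452]
contact_force: [2.2, -9.7, -7.8]
gripper_width: 0.0094
```

```bash
cat > lift.py <<'E'
from h import *
from scipy.optimize import brentq
import sys
from rig import manip
p=np.array(manip.sense()["eef_pos"]);P0=np.array([.469,.2375,.070])
ex=np.array([np.cos(-.194),np.sin(-.194),0])
# follow hold point
d=p-P0;print("press dx,dy,dz mm",np.round([d@ex*1e3,d@[.193,.981,0]*1e3,d[2]*1e3],1))
# tcp rel. hinge: x -218, z 21+19
g=lambda a:220*np.sin(a)+40*np.cos(a)-40-d[2]*1e3
a=brentq(g,-.3,1);print("phi from z",a,"expected dx",220-220*np.cos(a)+40*np.sin(a))
print("head rise if held",220*np.sin(a))
togo(P0)
f=grab('side',sys.argv[1]);crop(f,sys.argv[1]+'c',150,310,150,310,4)
f=grab('scene',sys.argv[1]+"g");crop(f,sys.argv[1]+'gc',210,340,110,220,5)
E
python3 lift.py s10
```

```text
press dx,dy,dz mm [ 6.9 -3.7 32.4]
phi from z 0.14989001429806248 expected dx 8.439923472608587
head rise if held 32.852463795555906
t=12.70 pos=[0.475  0.2325 0.1024] w=0.0094 F=[ 2.2 -9.7 -7.8] q6=-1.01
 y=[ 0.023 -0.054 -0.998] x=[ 0.204  0.978 -0.048] shift cm=[0.52 3.19 0.8 ]
```

View pics/s10c.png

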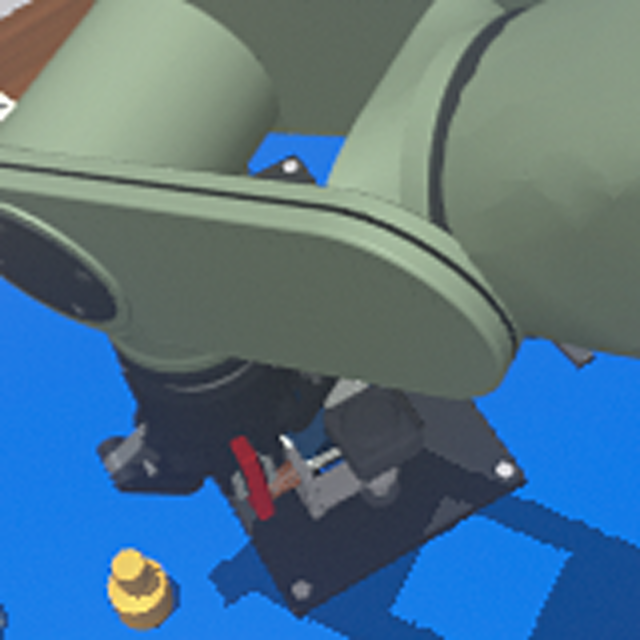

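View pics/s10gc.png

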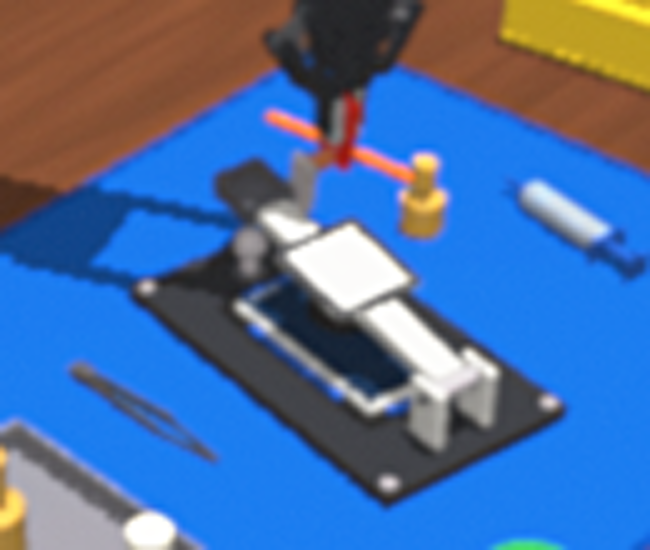

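{"op": "apply_moves", "data": {
  "motion": [
    [1,0.1,-0.6,-0.25,0],
    [1,0.1,-0.7,-0.25,0],
    [1,0.1,-0.7,-0.28,0],
    [1,0.1,-0.7,-0.3,0],
    [1,0.1,-0.7,-0.32,0],
    [1,0.1,-0.7,-0.34,0],
    [1,0.1,-0.7,-0.36,0],
    [1,0.1,-0.6,-0.38,0]
  ]
}}

```text
t: 13.47
eef_pos: [0.4879, 0.2279, 0.1379]
eef_rot: [-0.537, 0.563, 0.426, -0.462]
contact_force: [-1.0, -7.3, -7.2]
gripper_width: 0.0097
```

```bash
python3 lift.py s11
```

```text
press dx,dy,dz mm [20.4 -5.7 67.9]
phi from z 0.3237310576952656 expected dx 24.152108090291744
head rise if held 69.98332330111384
t=13.47 pos=[0.4879 0.2279 0.1379] w=0.0097 F=[-1.  -7.3 -7.2] q6=-1.03
 y=[-0.017 -0.062 -0.998] x=[ 0.21   0.976 -0.064] shift cm=[0.97 6.75 2.03]
```

View pics/s11gc.png

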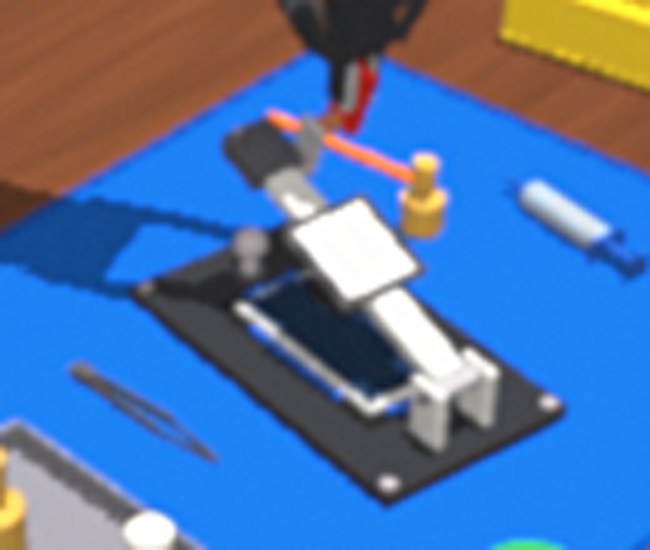

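View pics/s11c.png

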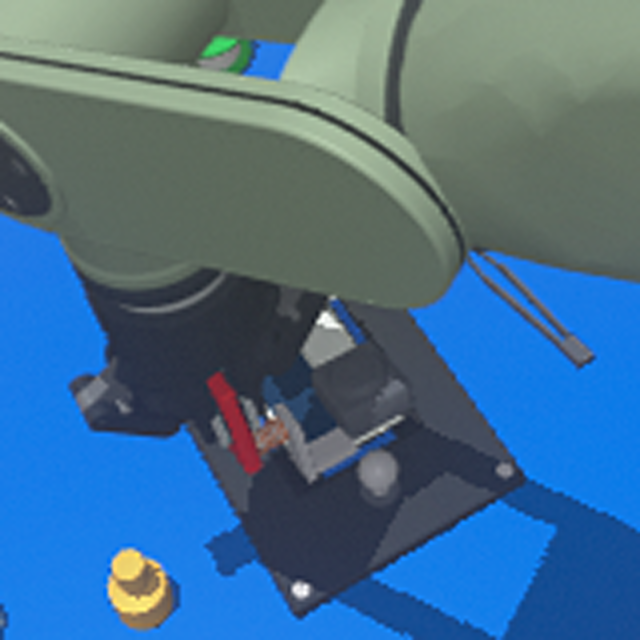

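{"op": "apply_moves", "data": {
  "motion": [
    [1,0.1,-0.7,-0.38,0],
    [1,0.1,-0.8,-0.4,0],
    [1,0.1,-0.8,-0.42,0],
    [1,0.1,-0.8,-0.44,0],
    [1,0.1,-0.8,-0.46,0],
    [1,0.1,-0.7,-0.4,0],
    [1,0.1,-0.5,-0.3,0],
    [1,0.08,-0.3,-0.1,0]
  ]
}}

```text
t: 14.23
eef_pos: [0.5047, 0.2246, 0.1665]
eef_rot: [-0.548, 0.554, 0.41, -0.475]
contact_force: [1.6, -7.8, -9.1]
gripper_width: 0.0093
```

```bash
python3 lift.py s12
python3 - <<'E'
from h import *
f=load("s12g");C=cloud(f);I=f["image"]
th=-.194;o=np.array([.5560,.1410]);ex=np.array([np.cos(th),np.sin(th)]);ey=np.array([-ex[1],ex[0]])
q=(C[...,:2]-o);x=q@ex;y=q@ey
m=(abs(y)<.02)&(x>-.135)&(x<.12)&(C[...,2]>.045)&(C[...,2]<.22)&(I.max(-1)<110)
print("dark head",m.sum(),np.round(np.percentile(C[m][:,2],[5,50,95]),4),np.round(np.percentile(x[m],[5,50,95]),4))
m=(abs(y)<.010)&(x>-.135)&(x<.11)&(C[...,2]>.045)&(C[...,2]<.22)&(I.min(-1)>150)
A=np.polyfit(x[m],C[m][:,2],1);print("bar slope",A,m.sum(),np.arctan(-A[0]))
E
```

```text
press dx,dy,dz mm [37.5 -5.7 96.5]
phi from z 0.4767753314635226 expected dx 42.89119407797013
head rise if held 100.96163329531706
t=14.23 pos=[0.5047 0.2246 0.1665] w=0.0093 F=[ 1.6 -7.8 -9.1] q6=-1.05
 y=[-0.067 -0.063 -0.996] x=[ 0.214  0.974 -0.076] shift cm=[1.23 9.77 3.26]
dark head 113 [0.0789 0.1543 0.1654] [-0.081  -0.0643  0.0104]
bar slope [-0.33871253  0.10850136] 272 0.32658399376143693
```

View pics/s12gc.png

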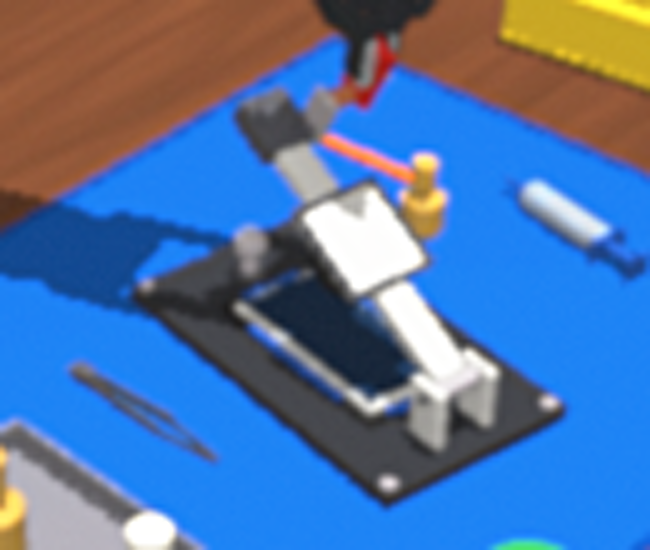

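Run:
```python
from h import *
from rig import manip
for i in range(6):
    f=grab('side','s13') ; s=manip.sense();print(round(s["t"],2),np.round(s["eef_pos"],4),np.round(s["contact_force"],1))
g=grab('scene','g13')
C=cloud(g);I=g["image"]
m=(np.hypot(C[...,0]-.52,C[...,1]+.165)<.05)&(C[...,2]>.02)&(C[...,2]<.1)&(I[...,0]>120)&(I[...,2]<110)
P=C[m];print("weight",len(P),P.mean(0),P[:,2].max())
for u,v in [(264,134),(262,138)]:
    print(np.round(C[v,u],3))
# head top patch
print(np.round(C[110+112//5,210+270//5],3),np.round(C[110+125//5,210+275//5],3))
```

```text
14.38 [0.5045 0.2246 0.1661] [ 0.1 -8.1 -8. ]
14.43 [0.5044 0.2246 0.1661] [ 0.1 -7.5 -8.5]
14.48 [0.5044 0.2246 0.166 ] [ 0.2 -8.6 -8.2]
14.53 [0.5044 0.2246 0.166 ] [ 0.2 -8.6 -8.4]
14.58 [0.5044 0.2246 0.1661] [ 0.4 -8.2 -7.9]
14.63 [0.5044 0.2246 0.166 ] [ 0.4 -8.4 -8.9]
weight 176 [ 0.53206098 -0.16919305  0.04800369] 0.08504784254761977
[0.485 0.149 0.159]
[0.486 0.138 0.148]
[0.484 0.15  0.165] [0.493 0.145 0.159]
```

View pics/s13.png

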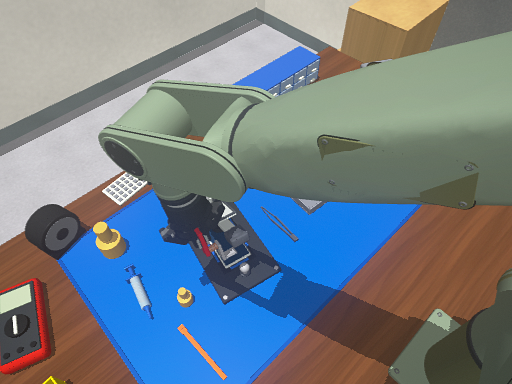

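View pics/g13.png

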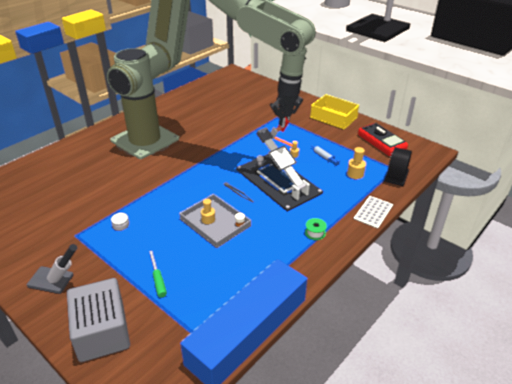

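```bash
python3 -c "
from rig import manip
print(manip.finish_job())"
```

```text
the job is handed in; nothing more can be done
None
```

The press is open, and I handed the job in at about 14.7 s with the gripper still holding the arm up. I gripped the middle-sized brass weight by its knob, lifted it off the platform and lowered it into the tray until it touched the floor before letting go. I then gripped the red tab, pulled it about 14 mm along +y and raised the arm along its arc.

**What the last checks showed:**
- **Weight:** it stands upright in the tray at about (0.53, -0.17), clear of the jar. Its top measured 85 mm in the depth image against 80 mm expected, which I put down to depth noise.
- **Press arm:** the head is about 95–100 mm above rest, from both the tool height and the depth image. The tool moved less than 1 mm over the last 0.25 s of holding, with about 8 N of spring pull and 8 N of arm weight on it.
- **One disagreement:** an automatic line fit to the bar gave a smaller arm angle, 0.33 rad against 0.48 rad. I think the fit picked up panel and hinge pixels, so I trusted the head height; even 0.33 rad would be about 71 mm of rise.
- **Other things:** the panel is in its nest, and the other items look undisturbed by eye in the final pictures.
- **Tool tilt:** the tool drifted a few degrees off vertical over the job, which had no visible effect.

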